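Set equal bottle bays with a hooked spacer block

ROBOT

A 7-joint arm with a two-finger parallel gripper is mounted at the origin on the work surface. World frame = base frame: x ahead of the robot, y to its left, z up, the work surface at z = 0. Lengths are in m, angles in rad, forces in N, time in s.
With the tool pointing down it reaches from about 0.425 to 0.925 m from the base axis. Payload 6.8 kg.
Tool frame: the origin (TCP) lies on the front face of the gripper's body, between the roots of the fingers; the fingertips stand 73 mm ahead of it and the grasp point (between the pads) lies 54 mm ahead of it; z points along the fingers, y is the direction in which the jaws open and shut (so a half turn about z gives the same grasp; the last joint's range is limited). The gripper opens to 85 mm and grips with 20 to 120 N. Pads are 22 mm wide; open, the fingers measure 114 mm over their backs; the gripper's body (76 mm by 85 mm) begins 54 mm behind the grasp point. The pads swing forward as they close: fully open they stand 13 mm farther back than shut.
Start: joints at [-1.45, 0.477, 0.022, 1.555, -0.011, 1.109, -0.083], TCP at [0.153, 0.657, 0.304] pointing down, gripper open.
Joint ranges: [-2.96, 2.96], [-0.34, 2.1], [-1.41, 1.46], [0.24, 2.44], [-1.37, 4.51], [0.17, 1.92], [-2.96, 2.96]. Speed limits (rad/s): [2.39, 2.39, 3.14, 3.14, 3.14, 3.14, 3.14].

INTERFACE

Orientations are given as a rotation vector (axis times angle).
In Python, from bench import * gives the robot as it stands.
- The arm moves only by the tool jog_arm, never from a script. Its argument "plan" is a list of rows, each a list of 2 entries, a list of its own where there are three numbers: the shift along the world's x, y, z in cm, then the turn about the world's z in rad. In form: [[[tx, ty, tz], twist], ...]. A call has 1 to 12 rows; each row shifts and turns the commanded pose from where the row before left it; what a row does not reach is not made up. A row lasts 1/10 s, in which the tool goes at most 50 mm and 8.59 degrees, less where a joint would pass 70% of its speed; a pose out of reach is approached as far as the arm can. A call is refused whole if a number of a shift passes 5 or a number of a turn 0.15, either way. A call with a gripper value outside its range is refused whole. "hand" is the finger opening in cm, from 0 to 8.54, set as the call begins (left out, the last holds). The fingers move at their own pace and stop on an object; "grip_force" is the grip in N (left out, the last holds). Time passes only in rows, so rows that do not move let the fingers close. It gives the time, the measured TCP pose, the force and the opening at its end, in the units of the state.
- get_obs(): the state, without advancing time (a new reading comes with each control period).
- grab_frame(name): name is "side" or "top"; returns the picture (400x640x3 uint8, red, green, blue); there is no depth.
- get_calibration(name): a dict with "intrinsics" (3x3 intrinsics, pixels), "xyz" and "orientation" of the camera in the world. Camera axes: x right, y down, z forward; pixel columns grow to the right and rows downward; lengths in m; the calibration is good to about 2 mm. A picture is of the moment at which its call begins. get_calibration takes no time and is no camera call.
- hand_in(): hands the job in, once; it reports no verdict.
The state is a dict: "clock": time; "joints": joint angles; "qvel": joint speeds; "tau": joint torques, N m; "tcp_pos": TCP position; "orientation": TCP orientation; "contact_force": force on the tool from outside, world axes, zero at the start; "moment": the same for the moment, N m; "grip_width": finger opening in m.
Only numpy, scipy, OpenCV 4.12 (cv2) and the standard library are available. Lean on these libraries where they do the work, as an engineer would, in place of code of your own. Each camera call takes 0.05 s, during which the arm holds its last target. There are 200 camera calls.

TASK

Pick up the hooked spacer block and set the rack's three sliding dividers to equal bays, working outward from the fixed end wall: hook the block over each divider in turn, draw it gently towards the wall until the block just butts against the wall or divider before it, and hold it firmly snug there for a moment. Do not press hard or shove along a divider already set, and leave the bottles alone. Finish by standing the spacer block upright on the bench, clear of the rack.

Things in the scene. Friction and masses are not known exactly. Their poses are not given: they have to be found in the camera images.
- rack: Grey bottle rack fixed to the bench, 84 mm along its x, 360 mm along its y (the row), base 15 mm thick with low steel side rails up to 27 mm above the bench. Origin under its centre, at bench level. The fixed end wall is at its -y end; the +y end is open.
- end_wall: Grey fixed upright wall at the -y end of the rack, 84 mm along x, 13 mm thick, top 80 mm above the bench. Origin in the middle of its inner face (the face towards the dividers, facing +y), at bench level; axes parallel to the rack's.
- divider1: Aluminium divider plate standing across the rack: the first from the end wall. 64 mm along x, 6 mm thick along y, top edge 80 mm above the bench. Origin in the middle of its thickness and width, at bench level; axes parallel to the rack's. It slides only along the rack's y on a stiff runner and stays where it is left; it takes 3 to 9 N to move (not alike for the three). A black foot 18 mm thick reaches up to 24 mm above the bench.
- divider2: Aluminium divider plate standing across the rack: the second from the end wall. 64 mm along x, 6 mm thick along y, top edge 80 mm above the bench. Origin in the middle of its thickness and width, at bench level; axes parallel to the rack's. It slides only along the rack's y on a stiff runner and stays where it is left; it takes 3 to 9 N to move (not alike for the three). A black foot 18 mm thick reaches up to 24 mm above the bench.
- divider3: Aluminium divider plate standing across the rack: the third from the end wall. 64 mm along x, 6 mm thick along y, top edge 80 mm above the bench. Origin in the middle of its thickness and width, at bench level; axes parallel to the rack's. It slides only along the rack's y on a stiff runner and stays where it is left; it takes 3 to 9 N to move (not alike for the three). A black foot 18 mm thick reaches up to 24 mm above the bench.
- spacer: Hooked spacer block, white plastic, 0.13 to 0.21 kg, 84 mm tall, 50 mm along its x, standing on the bench beside the rack, lip on the side away from the end wall. Origin under the middle of its tongue (the foot it stands on): 35 mm along y, 32 mm tall. Above it a bridge, y -17.5 to +42.5 mm, 32 to 44 mm above the foot, and the handle, 44 to 84 mm above the foot.
- spacer_face (a point): Middle of the block's flat -y face (tongue and bridge in one plane), 17.5 mm to -y of its origin, 22 mm above its foot: the face that butts against the wall or divider before. With it butted and the lip drawn against the far face of the divider in the slot, the bay comes out at 42 mm.
- spacer_slot (a point): Middle of the slot between tongue and lip, 24 mm to +y of the block's origin, at the slot's closed top 32 mm above the foot. The slot is 13 mm wide, open below and at both x ends, and goes down over a divider's top edge. The lip beyond it (y 30.5 to 42.5 mm) ends 8 mm above the foot level; its inner face draws the divider.
- spacer_grip (a point): Centre of the spacer block's handle, a plain upright rib 24 mm along y (to be gripped across), 40 mm along x, 40 mm tall. It lies 8 mm to +y of the block's origin and 64 mm above its foot; same axes as the block.
- bottle_a: Small white bottle with a screw cap, 38 mm across, 75 mm tall, standing on the far (open) end of the rack; leave it alone. Origin under its centre.
- bottle_b: Small white bottle with a screw cap, 38 mm across, 75 mm tall, standing on the bench on the robot's side of the rack; leave it alone. Origin under its centre.
- bottle_c: Small white bottle with a screw cap, 38 mm across, 75 mm tall, standing on the bench on the robot's side of the rack; leave it alone. Origin under its centre.

How it is judged:
By the outcome, as a careful person would: the job done as asked, in the order asked, and still so for the second after the job is handed in, with the robot touching nothing.
It also fails if it takes over 66 s, if anything falls off the work surface, if the arm or the gripper's body presses on something with over 40 N, if the wrist force passes 120 N, or if a joint passes its speed limit or range.

## Working session

There is one attempt and no reset: what is moved stays moved. The work goes in short steps, Python scripts to look and compute and a tool call to move; the robot and the scene stay as the last step left them, time stands still between calls to the robot, and variables do not carry over. Pictures are saved under pics/ and viewed, about 8 in all and at most 12, crops included, and the job is handed in when it is done.

Besides the shell and the picture viewer there is one more tool, called after "Emit:" as a command line: name --argument value ..., lists and objects as JSON in quotes. jog_arm: Moves the arm, as the interface text tells. Its arguments: {"type":"object","properties":{"plan":{"type":"array","items":{"type":"array"}},"hand":{"type":"number"},"grip_force":{"type":"number"}},"required":["plan"]}

```bash
mkdir -p pics; ls
python3 - <<'E'
from bench import *
import cv2
o=get_obs();print(o)
for n in("side","top"):
    cv2.imwrite(f"pics/{n}0.png",grab_frame(n)[:,:,::-1]);print(n,get_calibration(n))
E
```

```text
pics
{'clock': 0.0, 'joints': array([-1.4500948 ,  0.47779947,  0.02233688,  1.55644448, -0.01147769,
        1.10931323, -0.08313038]), 'qvel': array([-0.00077972, -0.00161349, -0.00046544, -0.00056061,  0.00034434,
       -0.0001559 ,  0.00085214]), 'tau': array([-3.05893730e-05, -5.96457803e+01,  1.60773687e+00, -2.81202382e+01,
        1.24477889e-02,  9.09321418e-03, -1.57942719e-05]), 'tcp_pos': array([0.15300093, 0.65695866, 0.30292892]), 'orientation': array([-3.58604879e-01, -3.12100234e+00,  2.88314404e-03]), 'contact_force': array([-0.07128219,  0.90291111, -0.64119384]), 'moment': array([ 0.02638499, -0.01240588,  0.00653035]), 'grip_width': 0.08507537676013087}
side {'intrinsics': array([[375.80610015,   0.        , 317.63243308],
       [  0.        , 375.80610015, 197.91958673],
       [  0.        ,   0.        ,   1.        ]]), 'xyz': array([ 0.39134313, -0.79547955,  0.47103209]), 'orientation': array([-2.03822695,  0.16295965, -0.11832851])}
top {'intrinsics': array([[391.41423951,   0.        , 318.06800256],
       [  0.        , 391.41423951, 201.23409732],
       [  0.        ,   0.        ,   1.        ]]), 'xyz': array([ 0.36333428, -0.03236728,  0.80390713]), 'orientation': array([-2.02541242,  2.18464667, -0.25660304])}
```

View pics/side0.png

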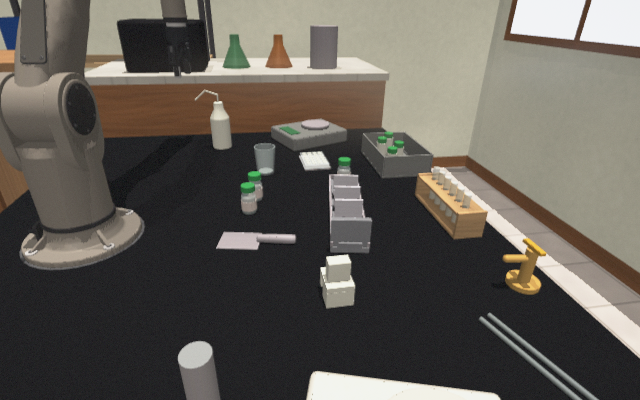

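View pics/top0.png

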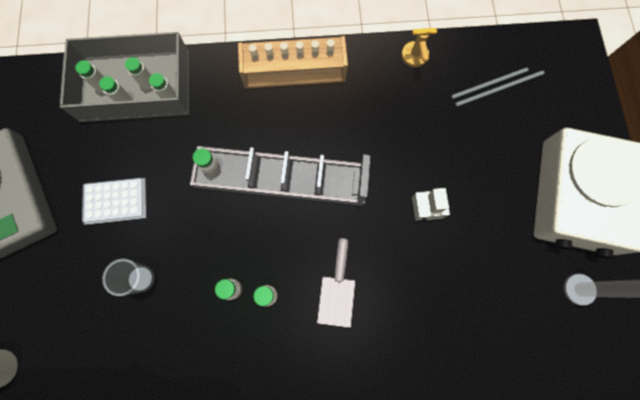

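The side view shows the rack (330–370, 175–250) with the end wall nearest and the spacer at (338, 280). The top view shows the rack at (190–370, 148–203), dividers near x = 250, 285 and 320, the wall at 364, and the spacer at (432, 204).

```bash
cat > h.py <<'E'
import numpy as np, cv2
from scipy.spatial.transform import Rotation as R
from bench import *
def ray(n,px,z):
    c=get_calibration(n);K=np.array(c["intrinsics"]);p=np.array(c["xyz"])
    d=R.from_rotvec(c["orientation"]).as_matrix()@np.linalg.solve(K,[px[0],px[1],1])
    return p+d*(z-p[2])/d[2]
def proj(n,P):
    c=get_calibration(n);q=np.array(c["intrinsics"])@R.from_rotvec(c["orientation"]).as_matrix().T@(np.array(P)-c["xyz"])
    return q[:2]/q[2]
E
python3 - <<'E'
import cv2
a=cv2.imread('pics/top0.png')[135:225,185:455];b=cv2.imread('pics/side0.png')[165:310,310:390]
cv2.imwrite('pics/tc.png',cv2.resize(a,(783,261),interpolation=cv2.INTER_CUBIC))
a1=cv2.imread('pics/top0.png')[140:220,300:460];
A=cv2.resize(a1,(800,400),interpolation=cv2.INTER_CUBIC)
cv2.imwrite('pics/tc2.png',A)
a2=cv2.imread('pics/top0.png')[140:220,185:345]
cv2.imwrite('pics/tc1.png',cv2.resize(a2,(800,400),interpolation=cv2.INTER_CUBIC))
E
```

```text
(no output)
```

View pics/tc2.png

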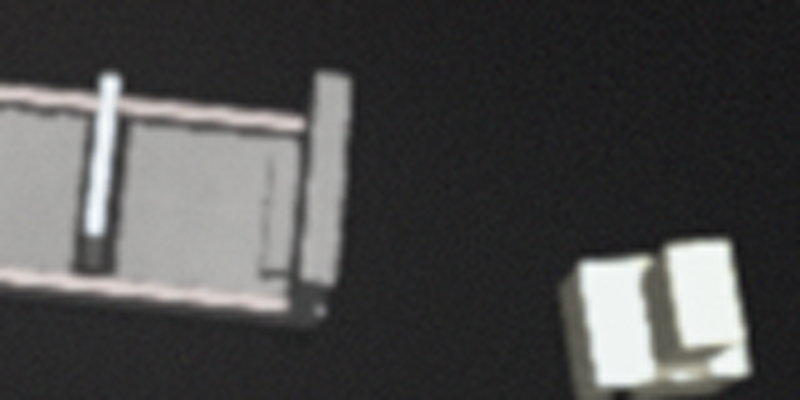

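View pics/tc1.png

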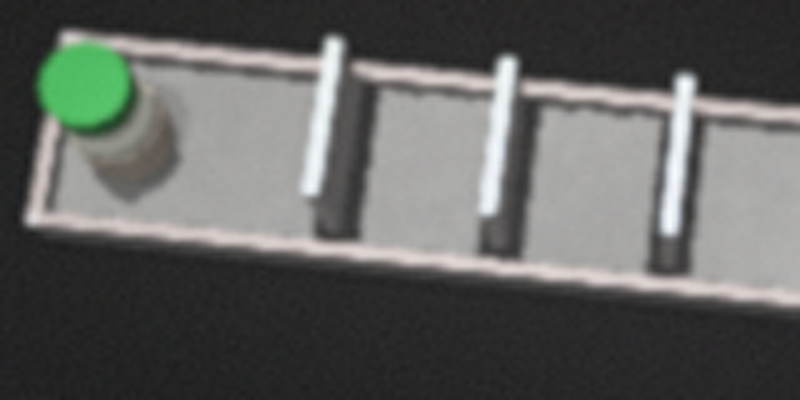

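The crops show the spacer handle's top at crop pixels (663–747, 238–348), its bridge reaching to the left, and the wall's top at (302–352, 70–287). The dividers' top edges are sharp in both crops.

```bash
cat > m.py <<'E'
from h import *
def P(u,v,z,x0): return ray("top",(x0+(u+.5)/5-.5,140+(v+.5)/5-.5),z)[:2]
f=lambda a:np.round(a*1000,1)
print("wall inner",[f(P(u,v,.08,300)) for u,v in((313,70),(302,280))],"outer",[f(P(u,v,.08,300)) for u,v in((352,72),(337,287))])
D=[]
for l in(((685,74),(668,235)),((507,57),(487,214)),((335,38),(311,195))):
    a,b=[P(*q,.08,185) for q in l];print("div",f(a),f(b),"mid",f((a+b)/2),"len",f(np.linalg.norm(a-b)),"ang",np.degrees(np.arctan2(*(a-b)[::-1])));D.append((a+b)/2)
d=D[2]-D[0];print("row dir yaw",np.degrees(np.arctan2(-d[0],d[1])),f(np.linalg.norm(D[1]-D[0])),f(np.linalg.norm(d)))
print("handle z.084",[f(P(u,v,.084,300)) for u,v in((663,243),(733,238),(747,347),(685,348))])
print("bridge z.044",[f(P(u,v,.044,300)) for u,v in((578,262),(600,388),(750,375))])
for u,v in((65,32),(28,220)):print("rack far",f(P(u,v,.027,185)))
E
python3 m.py
```

```text
wall inner [array([ 620.1, -142.4]), array([ 536.2, -129.6])] outer [array([ 618.2, -157.6]), array([ 532.5, -142.7])]
div [624.4 -63.1] [559.9 -51.5] mid [592.1 -57.3] len 65.5 ang -10.191498058098967
div [636.5   5.8] [573.4  17.1] mid [605.   11.5] len 64.1 ang -10.174353191330535
div [649.4  72.6] [586.   84.2] mid [617.7  78.4] len 64.4 ang -10.386195911744064
row dir yaw -10.681854355281855 70.0 138.1
handle z.084 [array([ 539.4, -267.9]), array([ 539.4, -294.9]), array([ 496.8, -293.7]), array([ 498.2, -270.3])]
bridge z.044 [array([ 543.9, -245.8]), array([ 492.2, -247.6]), array([ 492.9, -307.7])]
rack far [681.4 193.3]
rack far [600.3 209. ]
```

Run:
```python
import cv2
b=cv2.imread('pics/side0.png')[170:310,305:385]
cv2.imwrite('pics/sc.png',cv2.resize(b,(342,600),interpolation=cv2.INTER_CUBIC))
```

```text
(no output)
```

View pics/sc.png

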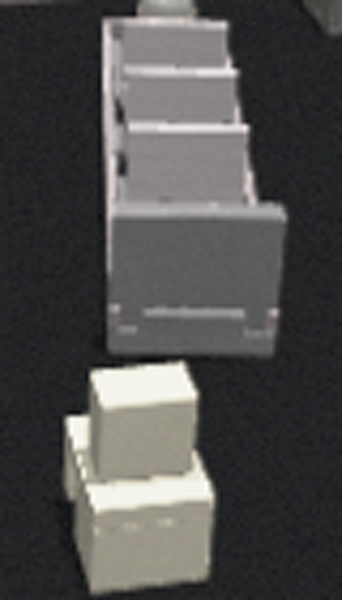

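The side crop confirms the flat, full-height face is nearest the camera (-y), so the lip is on the +y side (rack direction). The rack yaw is about -10.4°, the spacer yaw about +1°, and the grip is at (0.518, -0.282).

Emit:
jog_arm --plan '[[[3.7, -2.6, 0], 0], [[3.7, -2.6, 0], 0], [[3.7, -2.6, 0], 0], [[3.7, -2.6, 0], 0], [[3.7, -2.6, 0], 0], [[3.7, -2.6, 0], 0], [[3.7, -2.6, 0], 0], [[3.7, -2.6, 0], 0], [[1.9, -4.4, 0], 0.06], [[1.9, -4.4, 0], 0.06], [[1.9, -4.4, 0], 0.06], [[1.9, -4.4, 0], 0.06]]' --hand 8.5

```text
clock: 1.3
tcp_pos: [0.5254, 0.2714, 0.3036]
orientation: [0.022, -3.141, 0.001]
contact_force: [0.8, 1.1, 0.2]
grip_width: 0.0845
```

Emit:
jog_arm --plan '[[[1.9, -4.4, 0], 0], [[1.9, -4.4, 0], 0], [[1.9, -4.4, 0], 0], [[1.9, -4.4, 0], 0], [[-0.9, -4.3, -1], 0], [[-0.9, -4.3, -1], 0], [[-0.9, -4.3, -1], 0], [[-0.9, -4.3, -1], 0], [[-0.9, -4.3, -1], 0], [[-0.9, -4.3, -1], 0], [[0, 0, 0], 0]]'

```text
clock: 2.4
tcp_pos: [0.5437, -0.168, 0.2426]
orientation: [0.001, -3.138, 0.005]
contact_force: [0.5, -0.0, 0.0]
grip_width: 0.0848
```

```bash
cat > st.py <<'E'
from h import *
o=get_obs();y=R.from_rotvec(o["orientation"]).as_matrix()[:,1]
print(round(o["clock"],2),"tcp mm",np.round(o["tcp_pos"]*1000,1),"yaw",np.round(np.degrees(np.arctan2(-y[0],y[1])),2),"F",np.round(o["contact_force"],2),"M",np.round(o["moment"],2),"w",round(o["grip_width"]*1000,1),"tilt",np.round(y[2],4),"q",np.round(o["joints"],2))
E
python3 st.py
```

```text
2.4 tcp mm [ 543.7 -168.   242.6] yaw 0.04 F [ 0.47 -0.01  0.03] M [-0.06  0.02 -0.01] w 84.8 tilt -0.0032 q [-0.03  0.38  0.28  1.89 -0.13  0.89  1.88]
```

Emit:
jog_arm --plan '[[[-0.7, -3.8, -2], 0.017], [[-0.7, -3.8, -2], 0], [[-1.1, -3.8, -2], 0], [[0, 0, -2], 0], [[0, 0, -2], 0], [[0, 0, -1.2], 0], [[0, 0, -1], 0], [[0, 0, 0], 0]]'

```text
clock: 3.2
tcp_pos: [0.5218, -0.2738, 0.1208]
orientation: [0.046, -3.139, -0.001]
contact_force: [-0.8, 0.5, -0.2]
grip_width: 0.0851
```

```bash
python3 st.py
python3 - <<'E'
from h import *
a=grab_frame("top")[150:260,370:500,::-1];b=grab_frame("side")[200:330,260:410,::-1]
cv2.imwrite('pics/g1.png',np.hstack([cv2.resize(a,(400,338),interpolation=2),cv2.resize(b,(390,338),interpolation=2)]))
E
```

```text
3.2 tcp mm [ 521.8 -273.8  120.8] yaw 1.66 F [-0.84  0.49 -0.18] M [0.01 0.01 0.  ] w 85.1 tilt 0.001 q [ 0.2   0.58  0.24  1.91 -0.21  0.68  2.16]
```

View pics/g1.png

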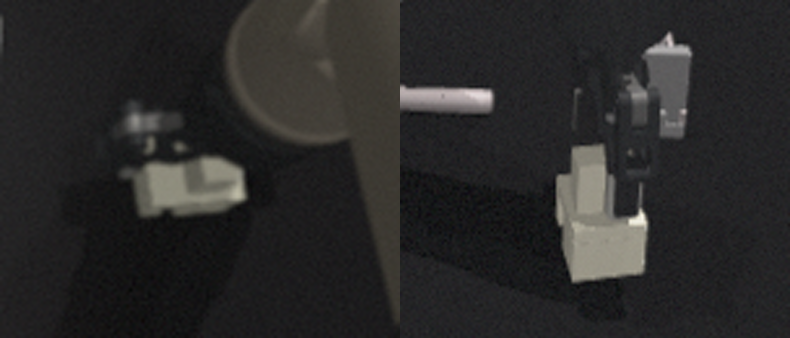

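The mosaic shows the near finger at about (631, 170), to the right of the handle centre. I'll check that against a projection.

Run:
```python
from h import *
for P in((.522,-.32,.05),(.522,-.32,.09),(.522,-.32,.048),(.518,-.294,.084),(.498,-.294,.084),(.539,-.294,.084),(.492,-.3077,.044),(.543,-.3077,.044),(.492,-.3077,0)):
    print(P,proj("side",P).round(1),proj("top",P).round(1))
```

```text
(0.522, -0.32, 0.05) [343.9 289.1] [454.5 199.2]
(0.522, -0.32, 0.09) [345.  269.9] [461.8 194.3]
(0.522, -0.32, 0.048) [343.8 290. ] [454.2 199.4]
(0.518, -0.294, 0.084) [339.  263.5] [447.4 198.1]
(0.498, -0.294, 0.084) [327.3 264.5] [449.  208.4]
(0.539, -0.294, 0.084) [351.  262.3] [445.8 187.4]
(0.492, -0.3077, 0.044) [324.8 288.8] [449.7 215.1]
(0.543, -0.3077, 0.044) [354.  285.8] [445.8 190.2]
(0.492, -0.3077, 0) [324.3 308.5] [442.7 219.1]
```

Emit:
jog_arm --plan '[[[-0.6, -0.8, 0], 0], [[0, 0, 0], 0], [[0, 0, 0], 0]]'

```text
clock: 3.6
tcp_pos: [0.5159, -0.2833, 0.1225]
orientation: [-0.042, 3.14, -0.001]
contact_force: [-0.0, 0.1, -0.5]
grip_width: 0.0848
```

Emit:
jog_arm --plan '[[[0, 0, 0], 0], [[0, 0, 0], 0], [[0, 0, 0], 0], [[0, 0, 0], 0], [[0, 0, 0], 0], [[0, 0, 0], 0], [[0, 0, 0], 0], [[0, 0, 0], 0]]' --hand 0 --grip_force 70

```text
clock: 4.4
tcp_pos: [0.5163, -0.2826, 0.1221]
orientation: [-0.044, 3.141, -0.0]
contact_force: [0.1, 0.4, 3.8]
grip_width: 0.0234
```

```bash
python3 st.py
```

```text
4.4 tcp mm [ 516.3 -282.6  122.1] yaw 1.62 F [0.15 0.36 3.84] M [ 0.11 -0.02  0.01] w 23.4 tilt -0.0001 q [ 0.21  0.58  0.24  1.91 -0.21  0.67  2.18]
```

Emit:
jog_arm --plan '[[[0, 0, 1], 0], [[0, 0, 2.5], 0], [[0, 0, 3.5], 0], [[0, 0, 3.5], 0], [[0.8, 2.4, 0.4], -0.03], [[1, 2.9, 0], -0.04], [[1, 2.9, 0], -0.04], [[1, 2.9, 0], -0.04], [[1, 2.9, 0], -0.03], [[1, 2.9, 0], -0.03], [[0.9, 2.6, 0], 0], [[0, 0, 0], 0]]'

```text
clock: 5.6
tcp_pos: [0.5842, -0.0822, 0.2309]
orientation: [-0.274, -3.129, -0.004]
contact_force: [0.5, 0.7, -0.9]
grip_width: 0.023
```

```bash
python3 st.py
```

```text
5.6 tcp mm [584.2 -82.2 230.9] yaw -10.02 F [ 0.47  0.71 -0.86] M [ 0.06 -0.02  0.03] w 23.0 tilt 0.0025 q [-0.19  0.43  0.29  1.85 -0.16  0.89  1.57]
```

Emit:
jog_arm --plan '[[[0.3, 0.9, -1], -0.007], [[0, 0, -1], 0], [[0, 0, 0], 0], [[0, 0, 0], 0]]'

```text
clock: 6.0
tcp_pos: [0.5854, -0.0797, 0.2102]
orientation: [-0.299, -3.126, 0.001]
contact_force: [-0.2, -0.1, -1.1]
grip_width: 0.0235
```

```bash
python3 st.py
python3 - <<'E'
from h import *
a=grab_frame("top");b=grab_frame("side")
cv2.imwrite('pics/t2.png',a[:,:,::-1]);cv2.imwrite('pics/s2.png',b[:,:,::-1])
a=a[110:230,240:400,::-1];b=b[120:260,280:420,::-1]
cv2.imwrite('pics/g2.png',np.hstack([cv2.resize(a,(453,340),interpolation=2),cv2.resize(b,(340,340),interpolation=2)]))
E
```

```text
6.0 tcp mm [585.4 -79.7 210.2] yaw -10.92 F [-0.16 -0.11 -1.08] M [-0.03 -0.   -0.02] w 23.5 tilt -0.0008 q [-0.19  0.46  0.29  1.86 -0.17  0.85  1.56]
```

View pics/g2.png

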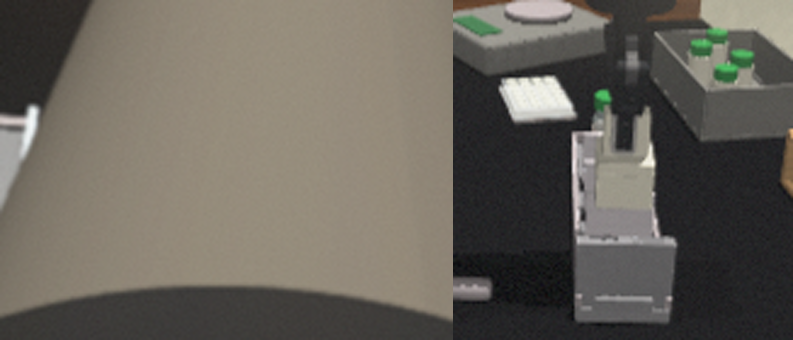

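The top view is blocked by the arm. The side view shows the block's face (597–655, 160–207 in the mosaic) above and behind the wall, upright in the grip.

Run:
```python
from h import *
th=np.radians(-10.4);ex=np.array([np.cos(th),np.sin(th)]);ey=np.array([-np.sin(th),np.cos(th)])
t=np.array([.5857,-.0795])
for dx in(-25,25):
  for z in(.088,.132):
    q=t+ey*(-.0255)+ex*dx/1000;print(dx,z,proj("side",[*q,z]).round(1))
m=np.array([.5921,-.0573])
for dx in(-32,32): print("d1 top",proj("side",[*(m+ex*dx/1000),.08]).round(1))
for _ in range(4): o=get_obs();print(o["clock"],o["tcp_pos"].round(4),o["contact_force"].round(2))
im=cv2.imread('pics/s2.png');g=im[185:212,325:380].astype(int)
print(g[12:24,:,1])
```

```text
-25 0.088 [337. 206.]
-25 0.132 [337.8 187.6]
25 0.088 [360.2 206.4]
25 0.132 [361.6 188. ]
d1 top [334.1 199. ]
d1 top [362.2 199.5]
6.1 [ 0.586  -0.0796  0.211 ] [-0.13  0.59 -1.79]
6.1 [ 0.586  -0.0796  0.211 ] [-0.13  0.59 -1.79]
6.1 [ 0.586  -0.0796  0.211 ] [-0.13  0.59 -1.79]
6.1 [ 0.586  -0.0796  0.211 ] [-0.13  0.59 -1.79]
[[ 38  34  37  36 161 194 160  66  42 131 136 136 134 118 155 153 151 150
  152 152 151 150 152 151 151 151 151 150 153 152 152 152 151 150 152 152
  153  98  46  39  40  37  34  38  32  38  38  37  30  38  40  33  38  40
   38]
 [ 38  31  34  31 152 196 168  99  75 115 129 131 129 116 150 152 149 151
  150 150 153 155 152 153 149 150 151 151 151 152 152 151 152 151 151 152
  152  94  46  36  34  39  34  34  36  34  36  35  40  35  32  34  36  36
   34]
 [ 40  39  34  31 148 194 177 152 134 117 127 128 129 110 147 151 150 151
  152 152 153 150 150 152 152 152 148 152 150 152 153 150 152 152 152 153
  152 174  79  35  36  37  36  40  32  35  37  34  36  37  36  35  34  40
   36]
 [ 35  35  35  28 150 191 187 171 150 116 132 135 136 109 148 151 152 148
  150
[... 1282 characters left out ...]
6  40
   40]
 [ 32  35  36  23 104 186 189 111  67 104 132 131 133 135 132 128 135 138
  133 131 132 133 137 132 135 138 135 138 139 141 139 142 140 142 143 141
  142 157  69  32  37  39  33  33  32  36  32  37  37  35  37  33  36  34
   31]
 [ 34  33  40  26  93 188 216 122  60  79 129 131 135 136 134 134 133 135
  135 135 132 135 133 135 134 131 135 133 132 132 133 134 135 135 133 134
  132 158  80  36  38  35  35  30  36  38  34  34  34  35  36  38  36  38
   34]
 [ 32  40  31  28  85 187 217 115  40  70 128 135 136 136 135 137 137 136
  133 137 139 136 137 133 133 135 134 135 135 135 135 134 133 135 131 135
  132 159 104  48  35  33  38  35  38  34  35  34  34  38  34  39  38  36
   34]]
```

Emit:
jog_arm --plan '[[[0.1, 0.65, 0], 0.005], [[0, 0, 0], 0], [[0, 0, -0.8], 0], [[0, 0, -0.8], 0], [[0, 0, 0], 0]]'

```text
clock: 6.6
tcp_pos: [0.5861, -0.072, 0.1933]
orientation: [-0.288, -3.126, 0.0]
contact_force: [-0.4, 0.5, -1.8]
grip_width: 0.0233
```

```bash
python3 st.py
```

```text
6.6 tcp mm [586.1 -72.  193.3] yaw -10.53 F [-0.43  0.53 -1.8 ] M [0.02 0.   0.05] w 23.3 tilt -0.0005 q [-0.2   0.48  0.28  1.87 -0.18  0.82  1.56]
```

Emit:
jog_arm --plan '[[[0, 0, -0.5], 0], [[0, 0, -0.5], 0], [[0, 0, 0], 0]]'

```text
clock: 6.9
tcp_pos: [0.5866, -0.0721, 0.1841]
orientation: [-0.288, -3.127, 0.0]
contact_force: [0.2, -0.6, -1.8]
grip_width: 0.0229
```

Emit:
jog_arm --plan '[[[0, 0, -0.4], 0], [[0, 0, -0.4], 0], [[0, 0, 0], 0], [[0, 0, 0], 0]]'

```text
clock: 7.3
tcp_pos: [0.587, -0.0721, 0.1768]
orientation: [-0.288, -3.128, 0.0]
contact_force: [-0.6, 0.1, -1.5]
grip_width: 0.0233
```

```bash
python3 st.py
```

```text
7.3 tcp mm [587.  -72.1 176.8] yaw -10.53 F [-0.63  0.09 -1.51] M [ 0.01 -0.02 -0.02] w 23.3 tilt -0.0 q [-0.19  0.5   0.27  1.88 -0.18  0.78  1.57]
```

Emit:
jog_arm --plan '[[[0, 0, -0.3], 0], [[0, 0, 0], 0], [[-0.036, -0.197, 0], 0], [[-0.036, -0.197, 0], 0], [[-0.036, -0.197, 0], 0], [[-0.036, -0.197, 0], 0], [[-0.036, -0.197, 0], 0]]'

```text
clock: 8.0
tcp_pos: [0.586, -0.0785, 0.1739]
orientation: [0.284, 3.128, 0.006]
contact_force: [2.0, 8.6, -3.9]
grip_width: 0.0229
```

Emit:
jog_arm --plan '[[[-0.036, -0.197, 0], 0], [[-0.036, -0.197, 0], 0], [[-0.036, -0.197, 0], 0], [[-0.036, -0.197, 0], 0], [[-0.036, -0.197, 0], 0]]'

```text
clock: 8.5
tcp_pos: [0.5843, -0.0881, 0.1739]
orientation: [0.283, 3.128, 0.007]
contact_force: [1.7, 9.1, -3.3]
grip_width: 0.0231
```

```bash
python3 st.py
python3 - <<'E'
from h import *
a=grab_frame("top");b=grab_frame("side")
cv2.imwrite('pics/t3.png',a[:,:,::-1]);cv2.imwrite('pics/s3.png',b[:,:,::-1])
a=a[110:230,240:400,::-1];b=b[120:260,280:420,::-1]
cv2.imwrite('pics/g3.png',cv2.resize(b,(600,600),interpolation=2))
E
```

```text
8.5 tcp mm [584.3 -88.1 173.9] yaw -10.35 F [ 1.7   9.11 -3.34] M [ 2.15 -0.42  0.14] w 23.1 tilt 0.0043 q [-0.16  0.5   0.27  1.89 -0.19  0.78  1.6 ]
```

View pics/g3.png

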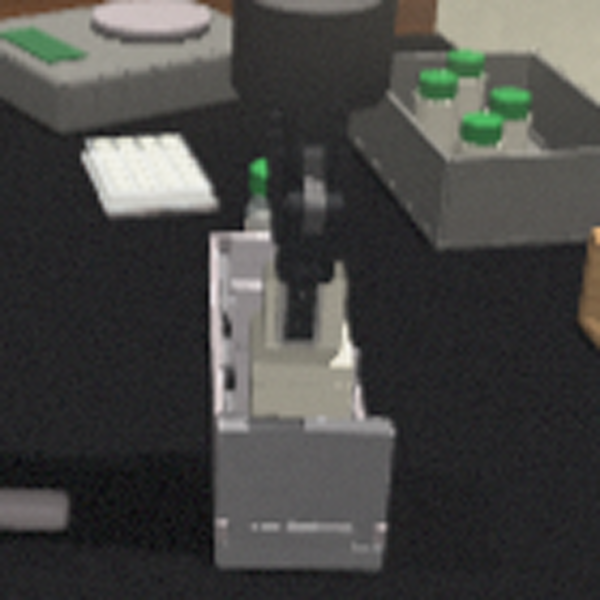

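The side view shows the block behind the wall, hooked and upright. The draw force is about 9 N, so divider 1 is moving.

Emit:
jog_arm --plan '[[[-0.036, -0.197, 0], 0], [[-0.036, -0.197, 0], 0], [[-0.036, -0.197, 0], 0], [[-0.036, -0.197, 0], 0], [[-0.036, -0.197, 0], 0], [[-0.036, -0.197, 0], 0], [[-0.036, -0.197, 0], 0], [[-0.018, -0.098, 0], 0], [[-0.018, -0.098, 0], 0]]'

```text
clock: 9.5
tcp_pos: [0.5814, -0.1039, 0.1739]
orientation: [0.283, 3.129, 0.007]
contact_force: [0.9, 9.7, -2.4]
grip_width: 0.0233
```

Emit:
jog_arm --plan '[[[-0.009, -0.049, 0], 0], [[-0.009, -0.049, 0], 0], [[-0.009, -0.049, 0], 0], [[-0.009, -0.049, 0], 0]]'

```text
clock: 9.9
tcp_pos: [0.581, -0.1058, 0.1739]
orientation: [0.283, 3.129, 0.007]
contact_force: [1.2, 8.4, -2.0]
grip_width: 0.0234
```

Emit:
jog_arm --plan '[[[-0.009, -0.049, 0], 0], [[-0.009, -0.049, 0], 0], [[-0.009, -0.049, 0], 0]]'

```text
clock: 10.2
tcp_pos: [0.5808, -0.1072, 0.1739]
orientation: [0.283, 3.129, 0.007]
contact_force: [1.8, 9.3, -2.6]
grip_width: 0.0234
```

Emit:
jog_arm --plan '[[[-0.009, -0.049, 0], 0], [[-0.009, -0.049, 0], 0], [[-0.009, -0.049, 0], 0], [[-0.009, -0.049, 0], 0]]'

```text
clock: 10.6
tcp_pos: [0.5804, -0.1092, 0.1738]
orientation: [0.283, 3.129, 0.007]
contact_force: [2.7, 9.7, -1.6]
grip_width: 0.0229
```

Emit:
jog_arm --plan '[[[-0.009, -0.049, 0], 0], [[-0.009, -0.049, 0], 0], [[-0.009, -0.049, 0], 0]]'

```text
clock: 10.9
tcp_pos: [0.5801, -0.1107, 0.1739]
orientation: [0.283, 3.129, 0.007]
contact_force: [1.4, 8.7, -2.7]
grip_width: 0.0229
```

Emit:
jog_arm --plan '[[[-0.009, -0.049, 0], 0], [[-0.009, -0.049, 0], 0]]'

```text
clock: 11.1
tcp_pos: [0.5799, -0.1116, 0.1739]
orientation: [0.283, 3.129, 0.007]
contact_force: [2.0, 8.6, -2.6]
grip_width: 0.0229
```

Emit:
jog_arm --plan '[[[-0.009, -0.049, 0], 0], [[0, 0, 0], 0]]'

```text
clock: 11.3
tcp_pos: [0.5798, -0.1122, 0.1738]
orientation: [0.284, 3.129, 0.007]
contact_force: [1.7, 8.3, -1.6]
grip_width: 0.0235
```

Emit:
jog_arm --plan '[[[-0.009, -0.049, 0], 0], [[-0.009, -0.049, 0], 0]]'

```text
clock: 11.5
tcp_pos: [0.5798, -0.1125, 0.1739]
orientation: [0.283, 3.129, 0.008]
contact_force: [1.8, 11.2, -1.9]
grip_width: 0.0228
```

Emit:
jog_arm --plan '[[[-0.009, -0.049, 0], 0], [[-0.009, -0.049, 0], 0]]'

```text
clock: 11.7
tcp_pos: [0.5798, -0.1126, 0.1738]
orientation: [0.282, 3.129, 0.01]
contact_force: [1.8, 12.7, -1.6]
grip_width: 0.0234
```

Emit:
jog_arm --plan '[[[-0.009, -0.049, 0], 0], [[-0.009, -0.049, 0], 0]]'

```text
clock: 11.9
tcp_pos: [0.5798, -0.1127, 0.1738]
orientation: [0.281, 3.129, 0.011]
contact_force: [2.9, 15.7, -2.7]
grip_width: 0.0236
```

Emit:
jog_arm --plan '[[[0, 0, 0], 0], [[0, 0, 0], 0], [[0, 0, 0], 0], [[0, 0, 0], 0], [[0, 0, 0], 0], [[0, 0, 0], 0], [[0, 0, 0], 0], [[0, 0, 0], 0]]'

```text
clock: 12.7
tcp_pos: [0.5797, -0.1127, 0.1738]
orientation: [0.281, 3.129, 0.011]
contact_force: [1.9, 13.9, -3.2]
grip_width: 0.0231
```

Emit:
jog_arm --plan '[[[0.018, 0.098, 0], 0], [[0.018, 0.098, 0], 0], [[0.018, 0.098, 0], 0], [[0.018, 0.098, 0], 0], [[0.018, 0.098, 0], 0], [[0, 0, 0], 0]]'

```text
clock: 13.3
tcp_pos: [0.5798, -0.1121, 0.1739]
orientation: [0.286, 3.129, 0.003]
contact_force: [0.9, 6.7, -2.5]
grip_width: 0.0237
```

Emit:
jog_arm --plan '[[[0.018, 0.098, 0], 0], [[0.018, 0.098, 0], 0], [[0.018, 0.098, 0], 0], [[0.018, 0.098, 0], 0], [[0, 0, 0], 0]]'

```text
clock: 13.8
tcp_pos: [0.58, -0.1109, 0.1739]
orientation: [-0.29, -3.128, 0.001]
contact_force: [-1.0, -0.0, -1.7]
grip_width: 0.023
```

Emit:
jog_arm --plan '[[[0.018, 0.098, 0], 0], [[0.018, 0.098, 0], 0], [[0, 0, 0], 0], [[0, 0, 0], 0]]'

```text
clock: 14.2
tcp_pos: [0.5805, -0.1081, 0.1739]
orientation: [0.288, 3.128, -0.0]
contact_force: [0.3, -0.0, -1.8]
grip_width: 0.023
```

```bash
python3 st.py
```

```text
14.2 tcp mm [ 580.5 -108.1  173.9] yaw -10.53 F [ 0.33 -0.01 -1.81] M [0.03 0.01 0.03] w 23.0 tilt -0.0 q [-0.13  0.5   0.27  1.89 -0.19  0.78  1.63]
```

Emit:
jog_arm --plan '[[[0, 0, 0.8], 0], [[0, 0, 1.6], 0], [[0, 0, 1.6], 0], [[0.12, 0.68, 0.2], 0.003], [[0.3, 1.6, 0], 0], [[0.3, 1.6, 0], 0], [[0.3, 1.6, 0], 0], [[0.3, 1.6, 0], 0], [[0.3, 1.6, 0], 0], [[0.3, 1.7, 0], 0], [[0, 0, 0], 0], [[0, 0, 0], 0]]'

```text
clock: 15.4
tcp_pos: [0.5997, -0.004, 0.2158]
orientation: [-0.282, -3.129, 0.001]
contact_force: [-0.1, 0.2, -1.0]
grip_width: 0.0233
```

```bash
python3 st.py;  python3 - <<'E'
from h import *
a=grab_frame("top");b=grab_frame("side")
cv2.imwrite('pics/t4.png',a[:,:,::-1]);cv2.imwrite('pics/s4.png',b[:,:,::-1])
a=a[120:220,180:400,::-1];b=b[140:250,300:410,::-1]
cv2.imwrite('pics/g4.png',np.hstack([cv2.resize(a,(484,220),interpolation=2),cv2.resize(b,(300,220),interpolation=2)]))
E
```

```text
15.4 tcp mm [599.7  -4.  215.8] yaw -10.31 F [-0.15  0.17 -1.  ] M [-0.   -0.03 -0.12] w 23.3 tilt -0.0005 q [-0.31  0.46  0.27  1.84 -0.16  0.87  1.43]
```

View pics/g4.png

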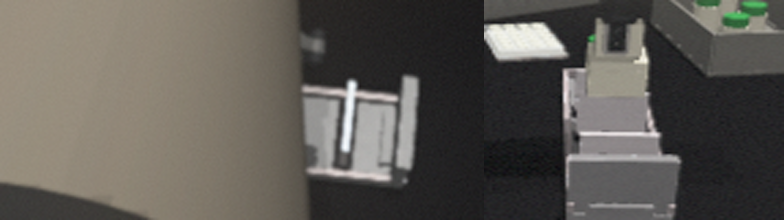

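The top view shows divider 1 close to the wall, with its edge at mosaic (351, 82)–(345, 152) and the wall at 400–417. The side view shows the block above divider 2.

```bash
cat > edge.py <<'E'
from h import *
import sys
# sample top image along row line at z=.08, report bright divider/wall positions
th=np.radians(-10.4);ex=np.array([np.cos(th),np.sin(th)]);ey=np.array([-np.sin(th),np.cos(th)])
im=cv2.cvtColor(cv2.imread(sys.argv[1]),cv2.COLOR_BGR2GRAY).astype(np.float32)
w=np.array([.578,-.136]);S=np.arange(-25,250,1.)
prof=np.zeros(len(S))
xs=np.arange(-15,31,1.)
for i,s in enumerate(S):
    uv=np.array([proj("top",[*(w+ey*s/1000+ex*x/1000),.08]) for x in xs],np.float32)
    prof[i]=cv2.remap(im,uv[None,:,:],None,cv2.INTER_LINEAR).mean()
from scipy.signal import find_peaks
p,_=find_peaks(prof,prominence=15)
for k in p:
    sl=slice(max(k-5,0),k+6);b=prof[sl]-prof[sl].min();print("peak s",round((S[sl]*b).sum()/b.sum(),1),prof[k].round())
print(prof[:60].round().astype(int))
E
python3 edge.py pics/top0.png; echo; python3 edge.py pics/t4.png
```

```text
Traceback (most recent call last):
  File "edge.py", line 10, in <module>
    uv=np.array([proj("top",[*(w+ey*s/1000+ex*x/1000),.08]) for x in xs],np.float32)
                 ~~~~^^^^^^^^^^^^^^^^^^^^^^^^^^^^^^^^^^^^^^
  File "h.py", line 9, in proj
    c=get_calibration(n);q=np.array(c["intrinsics"])@R.from_rotvec(c["orientation"]).as_matrix().T@(np.array(P)-c["xyz"])
ValueError: time passes only in moves, steps and waits
Traceback (most recent call last):
  File "edge.py", line 10, in <module>
    uv=np.array([proj("top",[*(w+ey*s/1000+ex*x/1000),.08]) for x in xs],np.float32)
                 ~~~~^^^^^^^^^^^^^^^^^^^^^^^^^^^^^^^^^^^^^^
  File "h.py", line 9, in proj
    c=get_calibration(n);q=np.array(c["intrinsics"])@R.from_rotvec(c["orientation"]).as_matrix().T@(np.array(P)-c["xyz"])
ValueError: time passes only in moves, steps and waits
```

```bash
sed -i 's/^def ray/from functools import lru_cache\nget_calibration=lru_cache(get_calibration)\ndef ray/' h.py
python3 edge.py pics/top0.png; echo; python3 edge.py pics/t4.png; python3 st.py
```

```text
peak s -8.1 172.0
peak s 9.7 151.0
peak s 79.8 238.0
peak s 128.2 150.0
peak s 150.4 238.0
peak s 219.0 237.0
[ 37  37  37  36  36  36  36  36  41  55  78 107 134 154 166 171 172 172
 172 172 172 171 167 155 136 112  91  84  93 111 127 140 147 150 151 151
 150 147 144 141 141 143 146 148 148 148 148 147 147 147 147 147 147 148
 148 149 150 150 149 149]

peak s -7.3 174.0
peak s 9.7 153.0
peak s 44.6 240.0
peak s 59.7 147.0
[ 34  34  35  35  35  34  34  35  40  54  78 107 135 155 167 173 174 174
 174 174 174 173 169 157 137 113  92  84  93 112 129 141 148 151 153 152
 151 148 145 142 142 144 147 149 150 149 149 149 148 148 148 148 148 149
 150 151 151 151 151 149]
15.5 tcp mm [599.5  -5.5 215.9] yaw -10.45 F [-0.01 -0.3  -1.86] M [-0.01 -0.01  0.04] w 23.1 tilt -0.0008 q [-0.3   0.46  0.27  1.84 -0.16  0.87  1.43]
```

Emit:
jog_arm --plan '[[[0, 0.1, -0.8], 0], [[0, 0, -0.8], 0], [[0, 0, -0.6], 0], [[0, 0, 0], 0]]'

```text
clock: 15.9
tcp_pos: [0.5989, -0.0035, 0.1924]
orientation: [-0.284, -3.126, 0.001]
contact_force: [0.9, -0.5, -2.1]
grip_width: 0.0232
```

Emit:
jog_arm --plan '[[[0, 0, -0.6], 0], [[0, 0, -0.6], 0], [[0, 0, 0], 0], [[0, 0, 0], 0]]'

```text
clock: 16.3
tcp_pos: [0.5996, -0.0032, 0.1817]
orientation: [-0.284, -3.128, 0.0]
contact_force: [1.1, 0.6, -1.8]
grip_width: 0.0234
```

Emit:
jog_arm --plan '[[[0, 0, -0.4], 0], [[0, 0, -0.4], 0], [[0, 0, 0], 0], [[0, 0, 0], 0]]'

```text
clock: 16.7
tcp_pos: [0.5996, -0.0032, 0.1738]
orientation: [-0.284, -3.128, 0.0]
contact_force: [0.1, -0.3, -1.7]
grip_width: 0.0232
```

```bash
python3 st.py
```

```text
16.7 tcp mm [599.6  -3.2 173.8] yaw -10.36 F [ 0.08 -0.31 -1.66] M [-0.    0.03  0.02] w 23.2 tilt -0.0001 q [-0.29  0.51  0.26  1.86 -0.18  0.79  1.45]
```

Emit:
jog_arm --plan '[[[-0.036, -0.197, 0], 0], [[-0.036, -0.197, 0], 0], [[-0.036, -0.197, 0], 0], [[-0.036, -0.197, 0], 0], [[-0.036, -0.197, 0], 0], [[-0.036, -0.197, 0], 0]]'

```text
clock: 17.3
tcp_pos: [0.5977, -0.0146, 0.174]
orientation: [0.283, 3.129, 0.001]
contact_force: [1.1, 3.2, -1.0]
grip_width: 0.0233
```

Emit:
jog_arm --plan '[[[-0.036, -0.197, 0], 0], [[-0.036, -0.197, 0], 0], [[-0.036, -0.197, 0], 0], [[-0.036, -0.197, 0], 0], [[-0.036, -0.197, 0], 0], [[-0.036, -0.197, 0], 0], [[-0.036, -0.197, 0], 0], [[-0.036, -0.197, 0], 0], [[-0.036, -0.197, 0], 0], [[-0.036, -0.197, 0], 0]]'

```text
clock: 18.3
tcp_pos: [0.594, -0.0349, 0.174]
orientation: [0.284, 3.129, 0.0]
contact_force: [0.8, 4.2, 0.1]
grip_width: 0.0231
```

Emit:
jog_arm --plan '[[[-0.036, -0.197, 0], 0], [[-0.036, -0.197, 0], 0], [[-0.036, -0.197, 0], 0], [[-0.036, -0.197, 0], 0], [[-0.036, -0.197, 0], 0], [[-0.036, -0.197, 0], 0], [[-0.036, -0.197, 0], 0], [[-0.036, -0.197, 0], 0], [[-0.036, -0.197, 0], 0], [[-0.036, -0.197, 0], 0]]'

```text
clock: 19.3
tcp_pos: [0.5903, -0.0546, 0.1739]
orientation: [-0.284, -3.129, -0.0]
contact_force: [-0.2, 3.5, 0.8]
grip_width: 0.0233
```

```bash
python3 st.py
```

```text
19.3 tcp mm [590.3 -54.6 173.9] yaw -10.36 F [-0.16  3.54  0.81] M [ 0.91 -0.1   0.15] w 23.3 tilt 0.0 q [-0.21  0.51  0.26  1.88 -0.18  0.78  1.54]
```

Emit:
jog_arm --plan '[[[-0.018, -0.098, 0], 0], [[-0.018, -0.098, 0], 0], [[-0.018, -0.098, 0], 0], [[-0.018, -0.098, 0], 0], [[-0.018, -0.098, 0], 0], [[-0.018, -0.098, 0], 0], [[-0.018, -0.098, 0], 0]]'

```text
clock: 20.0
tcp_pos: [0.5891, -0.0614, 0.1739]
orientation: [-0.284, -3.129, -0.0]
contact_force: [0.7, 3.5, 0.6]
grip_width: 0.023
```

Emit:
jog_arm --plan '[[[-0.009, -0.049, 0], 0], [[-0.009, -0.049, 0], 0], [[-0.009, -0.049, 0], 0], [[0, 0, 0], 0]]'

```text
clock: 20.4
tcp_pos: [0.5888, -0.0628, 0.1739]
orientation: [-0.284, -3.129, 0.0]
contact_force: [0.5, 2.2, 0.0]
grip_width: 0.023
```

Emit:
jog_arm --plan '[[[-0.009, -0.049, 0], 0], [[-0.009, -0.049, 0], 0], [[0, 0, 0], 0]]'

```text
clock: 20.7
tcp_pos: [0.5886, -0.0638, 0.1739]
orientation: [-0.284, -3.129, 0.0]
contact_force: [0.4, 4.1, -0.2]
grip_width: 0.0232
```

Emit:
jog_arm --plan '[[[-0.009, -0.049, 0], 0], [[0, 0, 0], 0]]'

```text
clock: 20.9
tcp_pos: [0.5885, -0.0643, 0.1739]
orientation: [-0.284, -3.129, 0.0]
contact_force: [0.6, 3.0, -0.1]
grip_width: 0.0233
```

Emit:
jog_arm --plan '[[[-0.009, -0.049, 0], 0], [[0, 0, 0], 0]]'

```text
clock: 21.1
tcp_pos: [0.5885, -0.0646, 0.1739]
orientation: [-0.283, -3.129, -0.0]
contact_force: [0.8, 4.3, -0.2]
grip_width: 0.0233
```

Emit:
jog_arm --plan '[[[-0.009, -0.049, 0], 0], [[0, 0, 0], 0]]'

```text
clock: 21.3
tcp_pos: [0.5885, -0.0646, 0.1739]
orientation: [-0.283, -3.129, -0.001]
contact_force: [-0.1, 3.8, 1.2]
grip_width: 0.023
```

Emit:
jog_arm --plan '[[[-0.009, -0.049, 0], 0], [[-0.009, -0.049, 0], 0], [[0, 0, 0], 0]]'

```text
clock: 21.6
tcp_pos: [0.5885, -0.0648, 0.1739]
orientation: [0.282, 3.129, 0.002]
contact_force: [1.7, 6.8, -0.3]
grip_width: 0.0231
```

Emit:
jog_arm --plan '[[[-0.009, -0.049, 0], 0], [[-0.009, -0.049, 0], 0], [[0, 0, 0], 0], [[0, 0, 0], 0], [[0, 0, 0], 0], [[0, 0, 0], 0], [[0, 0, 0], 0]]'

```text
clock: 22.3
tcp_pos: [0.5884, -0.0649, 0.1739]
orientation: [0.281, 3.129, 0.004]
contact_force: [1.3, 8.4, -0.1]
grip_width: 0.0233
```

```bash
python3 st.py
```

```text
22.3 tcp mm [588.4 -64.9 173.9] yaw -10.27 F [ 1.34  8.36 -0.13] M [ 2.1  -0.28  0.01] w 23.3 tilt 0.0025 q [-0.19  0.5   0.26  1.88 -0.18  0.78  1.56]
```

Emit:
jog_arm --plan '[[[0, 0, 0], 0], [[0, 0, 0], 0], [[0, 0, 0], 0], [[0.018, 0.098, 0], 0], [[0.018, 0.098, 0], 0], [[0.018, 0.098, 0], 0], [[0.018, 0.098, 0], 0], [[0.018, 0.098, 0], 0], [[0, 0, 0], 0]]'

```text
clock: 23.2
tcp_pos: [0.5886, -0.0632, 0.1737]
orientation: [-0.285, -3.128, 0.002]
contact_force: [-0.5, -0.3, -1.5]
grip_width: 0.0231
```

Emit:
jog_arm --plan '[[[0.018, 0.098, 0], 0], [[0.018, 0.098, 0], 0], [[0, 0, 0], 0], [[0, 0, 0], 0]]'

```text
clock: 23.6
tcp_pos: [0.5893, -0.0603, 0.1739]
orientation: [0.284, 3.129, -0.0]
contact_force: [0.2, -0.2, -1.8]
grip_width: 0.0231
```

```bash
python3 st.py
```

```text
23.6 tcp mm [589.3 -60.3 173.9] yaw -10.36 F [ 0.2  -0.22 -1.83] M [-0.05  0.03 -0.01] w 23.1 tilt -0.0 q [-0.2   0.5   0.26  1.88 -0.18  0.78  1.55]
```

Emit:
jog_arm --plan '[[[0, 0, 0.8], 0], [[0, 0, 1.6], 0], [[0, 0, 1.6], 0], [[0.17, 1.0, 0.2], 0], [[0.3, 1.6, 0], 0], [[0.3, 1.6, 0], 0], [[0.3, 1.7, 0], 0], [[0.3, 1.7, 0], 0], [[0.3, 1.6, 0], 0], [[0.3, 1.6, 0], 0], [[0.3, 1.6, 0], 0], [[0, 0, 0], 0]]'

```text
clock: 24.8
tcp_pos: [0.6123, 0.0675, 0.2157]
orientation: [-0.277, -3.129, -0.003]
contact_force: [-0.7, 0.1, -1.6]
grip_width: 0.0228
```

```bash
python3 - <<'E'
from h import *
cv2.imwrite('pics/t5.png',grab_frame("top")[:,:,::-1]);cv2.imwrite('pics/s5.png',grab_frame("side")[:,:,::-1])
E
python3 edge.py pics/t5.png; python3 st.py
```

```text
peak s -5.9 174.0
peak s 9.7 152.0
peak s 44.6 240.0
peak s 68.9 149.0
peak s 92.6 238.0
peak s 116.7 151.0
peak s 195.3 109.0
[ 35  35  35  35  35  35  35  36  41  55  78 107 135 155 167 173 174 174
 174 174 174 173 169 157 137 114  93  85  94 112 129 141 148 151 152 152
 151 149 145 142 142 144 147 149 149 150 149 149 149 149 148 149 149 149
 150 151 151 151 151 150]
24.9 tcp mm [612.   63.7 215.8] yaw -10.33 F [-0.42 -0.85 -1.01] M [-0.   -0.01 -0.05] w 23.0 tilt -0.0006 q [-0.4   0.48  0.26  1.8  -0.15  0.88  1.32]
```

Emit:
jog_arm --plan '[[[0, 0, -0.8], 0], [[0, 0, -0.8], 0], [[0, 0, -0.6], 0], [[0, 0, 0], 0]]'

```text
clock: 25.3
tcp_pos: [0.6111, 0.0631, 0.1924]
orientation: [-0.285, -3.126, 0.001]
contact_force: [-0.5, -0.4, -2.9]
grip_width: 0.0231
```

Emit:
jog_arm --plan '[[[0, 0, -0.6], 0], [[0, 0, -0.6], 0], [[0, 0, 0], 0], [[0, 0, 0], 0]]'

```text
clock: 25.7
tcp_pos: [0.6119, 0.0637, 0.1817]
orientation: [-0.284, -3.128, 0.0]
contact_force: [-0.3, -0.2, -2.0]
grip_width: 0.0234
```

Emit:
jog_arm --plan '[[[0, 0, -0.4], 0], [[0, 0, -0.4], 0], [[0, 0, 0], 0], [[0, 0, 0], 0]]'

```text
clock: 26.1
tcp_pos: [0.6119, 0.0637, 0.1738]
orientation: [-0.284, -3.128, 0.0]
contact_force: [-0.3, -1.1, -0.6]
grip_width: 0.0229
```

```bash
python3 st.py
```

```text
26.1 tcp mm [611.9  63.7 173.8] yaw -10.36 F [-0.28 -1.12 -0.63] M [ 0.   -0.01  0.09] w 22.9 tilt -0.0001 q [-0.39  0.54  0.24  1.83 -0.17  0.8   1.33]
```

Emit:
jog_arm --plan '[[[-0.036, -0.197, 0], 0], [[-0.036, -0.197, 0], 0], [[-0.036, -0.197, 0], 0], [[-0.036, -0.197, 0], 0], [[-0.036, -0.197, 0], 0], [[-0.036, -0.197, 0], 0], [[-0.036, -0.197, 0], 0], [[-0.036, -0.197, 0], 0], [[-0.036, -0.197, 0], 0], [[-0.036, -0.197, 0], 0]]'

```text
clock: 27.1
tcp_pos: [0.6084, 0.0438, 0.174]
orientation: [0.284, 3.129, 0.0]
contact_force: [-0.3, 3.1, -0.3]
grip_width: 0.023
```

Emit:
jog_arm --plan '[[[-0.036, -0.197, 0], 0], [[-0.036, -0.197, 0], 0], [[-0.036, -0.197, 0], 0], [[-0.036, -0.197, 0], 0], [[-0.036, -0.197, 0], 0], [[-0.036, -0.197, 0], 0], [[-0.036, -0.197, 0], 0], [[-0.036, -0.197, 0], 0], [[-0.036, -0.197, 0], 0], [[-0.036, -0.197, 0], 0], [[-0.036, -0.197, 0], 0], [[-0.036, -0.197, 0], 0]]'

```text
clock: 28.3
tcp_pos: [0.604, 0.0202, 0.1739]
orientation: [-0.284, -3.129, -0.0]
contact_force: [1.8, 3.4, -0.2]
grip_width: 0.0231
```

Emit:
jog_arm --plan '[[[-0.036, -0.197, 0], 0], [[-0.036, -0.197, 0], 0], [[-0.036, -0.197, 0], 0], [[-0.036, -0.197, 0], 0], [[-0.036, -0.197, 0], 0], [[-0.036, -0.197, 0], 0], [[-0.036, -0.197, 0], 0], [[-0.036, -0.197, 0], 0], [[-0.036, -0.197, 0], 0], [[-0.036, -0.197, 0], 0], [[-0.036, -0.197, 0], 0], [[-0.036, -0.197, 0], 0]]'

```text
clock: 29.5
tcp_pos: [0.5997, -0.0034, 0.1739]
orientation: [-0.284, -3.129, -0.0]
contact_force: [-0.3, 3.1, -0.2]
grip_width: 0.0235
```

```bash
python3 st.py
```

```text
29.5 tcp mm [599.7  -3.4 173.9] yaw -10.36 F [-0.32  3.1  -0.2 ] M [ 0.76 -0.06  0.09] w 23.5 tilt 0.0 q [-0.29  0.51  0.25  1.86 -0.17  0.78  1.44]
```

Emit:
jog_arm --plan '[[[-0.036, -0.197, 0], 0], [[-0.036, -0.197, 0], 0], [[-0.036, -0.197, 0], 0], [[-0.036, -0.197, 0], 0], [[-0.036, -0.197, 0], 0], [[-0.018, -0.098, 0], 0], [[-0.009, -0.049, 0], 0], [[-0.009, -0.049, 0], 0], [[0, 0, 0], 0]]'

```text
clock: 30.4
tcp_pos: [0.5975, -0.0152, 0.1739]
orientation: [-0.284, -3.129, 0.0]
contact_force: [-0.3, 3.4, -0.2]
grip_width: 0.0228
```

```bash
python3 st.py
```

```text
30.4 tcp mm [597.5 -15.2 173.9] yaw -10.36 F [-0.27  3.38 -0.17] M [0.72 0.02 0.  ] w 22.8 tilt -0.0001 q [-0.27  0.51  0.25  1.87 -0.17  0.78  1.46]
```

Emit:
jog_arm --plan '[[[-0.009, -0.049, 0], 0], [[-0.009, -0.049, 0], 0], [[-0.005, -0.03, 0], 0], [[0, 0, 0], 0]]'

```text
clock: 30.8
tcp_pos: [0.5973, -0.0165, 0.1739]
orientation: [-0.284, -3.129, 0.0]
contact_force: [0.2, 1.6, -0.1]
grip_width: 0.0234
```

Emit:
jog_arm --plan '[[[-0.005, -0.03, 0], 0], [[0, 0, 0], 0]]'

```text
clock: 31.0
tcp_pos: [0.5972, -0.0167, 0.1739]
orientation: [-0.284, -3.129, 0.0]
contact_force: [-0.3, 3.6, 0.3]
grip_width: 0.0231
```

Emit:
jog_arm --plan '[[[-0.005, -0.03, 0], 0], [[0, 0, 0], 0]]'

```text
clock: 31.2
tcp_pos: [0.5972, -0.017, 0.1739]
orientation: [-0.284, -3.129, 0.0]
contact_force: [0.3, 3.0, 0.0]
grip_width: 0.0233
```

```bash
python3 st.py
```

```text
31.2 tcp mm [597.2 -17.  173.9] yaw -10.36 F [0.26 3.01 0.01] M [ 0.82 -0.03  0.03] w 23.3 tilt -0.0 q [-0.26  0.51  0.25  1.87 -0.17  0.78  1.47]
```

Emit:
jog_arm --plan '[[[-0.005, -0.03, 0], 0], [[0, 0, 0], 0]]'

```text
clock: 31.4
tcp_pos: [0.5972, -0.0173, 0.1739]
orientation: [-0.284, -3.129, -0.0]
contact_force: [-1.2, 3.2, 0.2]
grip_width: 0.0233
```

Emit:
jog_arm --plan '[[[-0.005, -0.03, 0], 0], [[0, 0, 0], 0]]'

```text
clock: 31.6
tcp_pos: [0.5971, -0.0174, 0.1739]
orientation: [-0.283, -3.129, -0.0]
contact_force: [-0.0, 3.5, -0.9]
grip_width: 0.0234
```

```bash
python3 st.py
```

```text
31.6 tcp mm [597.1 -17.4 173.9] yaw -10.35 F [-0.04  3.54 -0.88] M [ 0.94 -0.01  0.08] w 23.4 tilt 0.0003 q [-0.26  0.51  0.25  1.87 -0.17  0.78  1.47]
```

Emit:
jog_arm --plan '[[[-0.005, -0.03, 0], 0], [[0, 0, 0], 0]]'

```text
clock: 31.8
tcp_pos: [0.5971, -0.0174, 0.1739]
orientation: [-0.283, -3.129, -0.001]
contact_force: [-0.8, 3.7, -0.6]
grip_width: 0.0232
```

```bash
python3 st.py
```

```text
31.8 tcp mm [597.1 -17.4 173.9] yaw -10.34 F [-0.82  3.67 -0.64] M [1.2  0.01 0.1 ] w 23.2 tilt 0.0005 q [-0.26  0.51  0.25  1.87 -0.17  0.78  1.47]
```

Emit:
jog_arm --plan '[[[-0.005, -0.03, 0], 0], [[0, 0, 0], 0]]'

```text
clock: 32.0
tcp_pos: [0.5971, -0.0175, 0.1739]
orientation: [0.283, 3.129, 0.001]
contact_force: [0.3, 5.8, -1.3]
grip_width: 0.0234
```

```bash
python3 st.py
```

```text
32.0 tcp mm [597.1 -17.5 173.9] yaw -10.33 F [ 0.35  5.81 -1.34] M [ 1.41 -0.07  0.07] w 23.4 tilt 0.0008 q [-0.26  0.51  0.25  1.87 -0.17  0.78  1.47]
```

Emit:
jog_arm --plan '[[[0, 0, 0], 0], [[0, 0, 0], 0], [[0, 0, 0], 0], [[0, 0, 0], 0], [[0, 0, 0], 0]]'

```text
clock: 32.5
tcp_pos: [0.5971, -0.0175, 0.1739]
orientation: [-0.283, -3.129, -0.001]
contact_force: [-0.2, 6.4, -0.8]
grip_width: 0.0231
```

Emit:
jog_arm --plan '[[[0, 0, 0], 0], [[0, 0, 0], 0], [[0, 0, 0], 0], [[0, 0, 0], 0], [[0, 0, 0], 0]]'

```text
clock: 33.0
tcp_pos: [0.5971, -0.0175, 0.1739]
orientation: [-0.283, -3.129, -0.001]
contact_force: [-0.3, 5.3, -0.2]
grip_width: 0.0236
```

```bash
python3 st.py
```

```text
33.0 tcp mm [597.1 -17.5 173.9] yaw -10.33 F [-0.3   5.33 -0.19] M [ 1.38 -0.04  0.08] w 23.6 tilt 0.0007 q [-0.26  0.51  0.25  1.87 -0.17  0.78  1.47]
```

Emit:
jog_arm --plan '[[[0.018, 0.098, 0], 0], [[0.018, 0.098, 0], 0], [[0.018, 0.098, 0], 0], [[0.018, 0.098, 0], 0], [[0, 0, 0], 0]]'

```text
clock: 33.5
tcp_pos: [0.5978, -0.0148, 0.1739]
orientation: [-0.285, -3.129, 0.001]
contact_force: [0.3, 0.4, -1.7]
grip_width: 0.0232
```

Emit:
jog_arm --plan '[[[0.018, 0.098, 0], 0], [[0.009, 0.049, 0], 0], [[0, 0, 0], 0], [[0, 0, 0], 0]]'

```text
clock: 33.9
tcp_pos: [0.5981, -0.0128, 0.1739]
orientation: [0.284, 3.129, -0.0]
contact_force: [-1.2, -0.5, -2.3]
grip_width: 0.0229
```

```bash
python3 st.py
```

```text
33.9 tcp mm [598.1 -12.8 173.9] yaw -10.36 F [-1.22 -0.48 -2.25] M [-0.01  0.01 -0.02] w 22.9 tilt -0.0001 q [-0.27  0.51  0.25  1.87 -0.17  0.78  1.46]
```

Emit:
jog_arm --plan '[[[0, 0, 0.8], 0], [[0, 0, 1.6], 0], [[0, 0, 1.8], 0], [[-0.2, -1, 1], 0], [[-0.8, -2.6, 0], 0], [[-1.1, -3.4, 0], 0], [[-1.1, -3.4, 0], 0], [[-1.1, -3.5, 0], 0], [[-1.1, -3.5, 0], 0], [[-1.1, -3.5, 0], 0], [[-1, -3.4, 0], 0], [[-0.7, -2.6, 0], 0]]'

```text
clock: 35.1
tcp_pos: [0.5141, -0.2852, 0.2263]
orientation: [-0.288, -3.128, 0.002]
contact_force: [-0.9, -0.9, -1.1]
grip_width: 0.0231
```

Emit:
jog_arm --plan '[[[0, 0, 0], 0], [[0, 0, 0], 0], [[0, 0, -1.5], 0], [[0, 0, -2], 0], [[0, 0, -2], 0], [[0, 0, -2], 0], [[0, 0, -1], 0], [[0, 0, -0.6], 0], [[0, 0, 0], 0]]'

```text
clock: 36.0
tcp_pos: [0.516, -0.2811, 0.1342]
orientation: [-0.282, -3.128, -0.001]
contact_force: [0.4, 0.1, -1.8]
grip_width: 0.0228
```

```bash
python3 st.py
python3 - <<'E'
from h import *
cv2.imwrite('pics/t6.png',grab_frame("top")[:,:,::-1])
E
python3 edge.py pics/t6.png
```

```text
36.0 tcp mm [ 516.  -281.1  134.2] yaw -10.31 F [ 0.43  0.15 -1.76] M [-0.02  0.01 -0.01] w 22.8 tilt 0.0004 q [ 0.18  0.56  0.28  1.91 -0.23  0.7   1.99]
peak s -5.9 178.0
peak s 9.7 156.0
peak s 44.6 242.0
peak s 68.8 153.0
peak s 92.6 241.0
peak s 117.5 155.0
peak s 141.1 241.0
[ 36  36  37  37  37  37  36  36  42  56  80 109 138 158 171 176 177 178
 177 178 178 176 172 160 140 116  95  87  96 114 132 144 151 154 156 156
 154 152 148 145 145 147 150 152 153 153 152 152 151 152 152 151 151 152
 153 154 154 154 154 153]
```

Emit:
jog_arm --plan '[[[0, 0, -0.6], 0], [[0, 0, -0.4], 0], [[0, 0, -0.1], 0], [[0, 0, 0], 0]]'

```text
clock: 36.45
tcp_pos: [0.516, -0.2818, 0.1238]
orientation: [-0.284, -3.129, -0.0]
contact_force: [0.4, -0.7, -1.6]
grip_width: 0.0232
```

Emit:
jog_arm --plan '[[[0, 0, -0.1], 0], [[0, 0, 0], 0], [[0, 0, 0], 0]]'

```text
clock: 36.75
tcp_pos: [0.5161, -0.2818, 0.123]
orientation: [0.284, 3.129, -0.0]
contact_force: [-0.1, 0.7, -1.7]
grip_width: 0.0229
```

```bash
python3 st.py
```

```text
36.75 tcp mm [ 516.1 -281.8  123. ] yaw -10.36 F [-0.13  0.68 -1.73] M [ 0.    0.03 -0.01] w 22.9 tilt -0.0 q [ 0.19  0.58  0.27  1.92 -0.24  0.68  1.99]
```

Emit:
jog_arm --plan '[[[0, 0, -0.1], 0], [[0, 0, 0], 0], [[0, 0, 0], 0]]'

```text
clock: 37.05
tcp_pos: [0.5163, -0.2818, 0.1221]
orientation: [0.284, 3.128, -0.0]
contact_force: [0.3, 0.6, -0.5]
grip_width: 0.023
```

Emit:
jog_arm --plan '[[[0, 0, -0.05], 0], [[0, 0, 0], 0], [[0, 0, 0], 0]]'

```text
clock: 37.35
tcp_pos: [0.5163, -0.2819, 0.1221]
orientation: [0.284, 3.128, 0.0]
contact_force: [-0.9, 1.1, 5.0]
grip_width: 0.023
```

```bash
python3 st.py
```

```text
37.35 tcp mm [ 516.3 -281.9  122.1] yaw -10.36 F [-0.94  1.09  5.01] M [ 0.23  0.31 -0.02] w 23.0 tilt 0.0001 q [ 0.19  0.58  0.27  1.92 -0.24  0.68  2.  ]
```

Foot down on the bench. Opening the hand and retreating straight up.

Emit:
jog_arm --plan '[[[0, 0, 0.05], 0], [[0, 0, 0], 0], [[0, 0, 0], 0], [[0, 0, 0], 0], [[0, 0, 0], 0], [[0, 0, 0], 0], [[0, 0, 0], 0]]' --hand 8.5

```text
clock: 38.05
tcp_pos: [0.516, -0.2818, 0.1219]
orientation: [-0.284, -3.129, -0.0]
contact_force: [-0.6, 0.6, -0.3]
grip_width: 0.0852
```

Emit:
jog_arm --plan '[[[0, 0, 1], 0], [[0, 0, 3], 0], [[0, 0, 4], 0], [[0, 0, 4], 0], [[0, 0, 3], 0], [[-1, -2, 0], 0], [[-1, -3, 0], 0], [[-1, -3, 0], 0], [[0, -3, 0], 0], [[0, 0, 0], 0], [[0, 0, 0], 0]]'

```text
clock: 39.15
tcp_pos: [0.4857, -0.3921, 0.2723]
orientation: [0.286, 3.128, 0.0]
contact_force: [-0.5, 0.5, 0.5]
grip_width: 0.0851
```

```bash
python3 st.py
python3 - <<'E'
from h import *
a=grab_frame("top")[:,:,::-1];b=grab_frame("side")[:,:,::-1]
cv2.imwrite('pics/t7.png',a)
cv2.imwrite('pics/g7.png',np.hstack([cv2.resize(a[120:320,180:480],(450,300),interpolation=2),cv2.resize(b[150:320,230:420],(335,300),interpolation=2)]))
E
python3 edge.py pics/t7.png | grep peak
```

```text
39.15 tcp mm [ 485.7 -392.1  272.3] yaw -10.44 F [-0.45  0.46  0.5 ] M [ 0.04 -0.02 -0.04] w 85.1 tilt 0.0001 q [ 0.3   0.44  0.37  1.74 -0.19  1.    2.13]
peak s -5.9 176.0
peak s 10.3 155.0
peak s 44.6 241.0
peak s 69.0 152.0
peak s 92.6 240.0
peak s 117.1 154.0
peak s 141.1 241.0
```

View pics/g7.png

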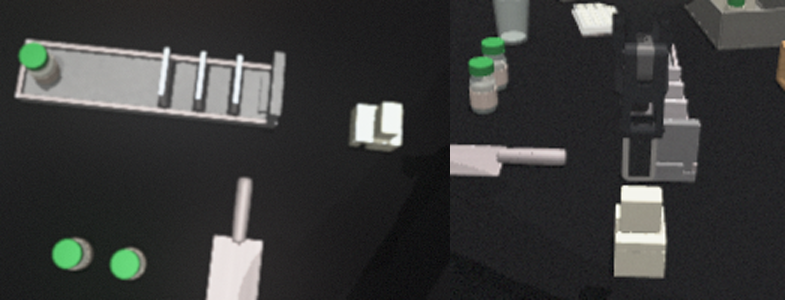

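The final picture shows three evenly spaced dividers (mosaic x = 165, 201, 237). The block stands upright at (377, 127), clear of the rack, and the bottles haven't moved.

```bash
python3 -c "
from bench import *
print(hand_in())"
```

```text
the job is handed in; nothing more can be done
None
```

The three dividers are set to equal bays and the spacer block is standing upright on the bench, clear of the rack. I handed the job in at about 39 s; it reported no verdict.

I drew the dividers in order from the end wall and held each snug for about a second:

| Divider | Force to move it | Butting force held | Final centre, distance from wall face |
|---|---|---|---|
| 1 | about 9 N | about 5–6 N, on the wall | 44.6 mm |
| 2 | about 3.5 N | about 5 N, on divider 1 | 92.6 mm |
| 3 | about 3.2 N | about 2.3 N, on divider 2 | 141.1 mm |

- **Spacing:** the nominal centres are 45, 93 and 141 mm. The camera put the step from divider 2 to 3 at 48.5 mm instead of 48.0. The arm's own positions when butted gave 47.95 mm, so I put the difference down to camera resolution (one pixel is about 2 mm) and left it.
- **Dividers already set:** in the camera images, dividers 1 and 2 did not move after they were set. I kept the last press light because divider 2 slides so easily.
- **Bottles:** they stand where they were in the last picture. I judged this by eye and did not measure it.

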